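# Stroke the lids of a curved sample tray shut

## Robot

A 6-joint arm with a two-finger parallel gripper is mounted at the origin on a cart in front of the work surface, level with it; the furniture and walls round the work are solid. World frame = base frame: x ahead of the robot, y to its left, z up, the work surface at z = 0. Lengths are in m, angles in rad, forces in N, time in s.
With the tool pointing down it reaches from about 0.275 to 0.825 m from the base axis. Payload 4.9 kg.
Tool frame: the origin (TCP) lies at the very end of the fingers, on their centre line; the grasp point (between the pads) lies 19 mm behind it; z points along the fingers, y is the line along which they close (so a half turn about z gives the same grasp; the last joint's range is limited). The gripper opens to 85 mm and grips with 20 to 120 N. Pads are 22 mm wide; open, the fingers measure 114 mm over their backs; the gripper's body (76 mm by 85 mm) begins 54 mm behind the grasp point. The pads swing forward as they close: fully open they stand 13 mm farther back than shut.
Start: joints at [-1.388, 0.326, -0.193, 1.052, 0, 1.437], TCP at [0.171, -0.523, 0.231] pointing down, gripper open.
Joint ranges: [-2.65, 2.65], [-0.97, 1.79], [-1.3, 1.35], [-1.93, 2.1], [-1.47, 1.37], [-3.14, 3.14]. Speed limits (rad/s): [2.57, 2.57, 3.14, 3.14, 3.14, 3.14].

## Interface

Orientations are given as a rotation vector (axis times angle).
In Python, from rig import sensors, imaging, job, nets gives the robot as it stands. The module is installed in compiled form; this text tells all that it offers.
- The arm moves only by the tool move_arm, never from a script. Its argument "targets" is a list that holds one entry, the list of rows, each a list of 5 numbers: the shift along the tool's x, y, z in mm, then the turn about the tool's z in rad, then the closure in counts, from 0 (fully open) to 255 (shut). In form: [[[dx, dy, dz, roll, gripper], ...]]. A call has 1 to 20 rows; each row is the pose to reach, as a shift and turn from the pose commanded when the call began, along the tool's axes at that moment; what a row does not reach only later rows make up. A row lasts 1/10 s, in which the tool goes at most 50 mm and 8.59 degrees, less where a joint would pass 70% of its speed; a pose out of reach is approached as far as the arm can. A call with a gripper value outside its range is refused whole. The fingers move at their own pace and stop on an object; "force" is the grip in N (left out, the last holds). Time passes only in rows, so rows that repeat a pose let the fingers close. It gives the time, the measured TCP pose, the force, the opening and the grip force at its end, in the units of the state.
- sensors.observe(): the state, without advancing time (a new reading comes with each control period).
- imaging.camera(name): name is "scene" or "side" or "wrist"; returns the picture (384x512x3 uint8, red, green, blue); there is no depth.
- imaging.get_calibration(name): a dict with "mtx" (3x3 intrinsics, pixels), "D" ([k1, k2, p1, p2, k3] as OpenCV has them; the pictures are not rectified), "position" and "rotation" of the camera in the world; the wrist camera has in their place "hand_eye" (4x4, takes a point from camera to tool coordinates, whose origin is the TCP and whose axes are the flange's). Camera axes: x right, y down, z forward; pixel columns grow to the right and rows downward; lengths in m; the calibration is good to about 2 mm. A picture is of the moment at which its call begins: read the wrist's pose just before it. get_calibration takes no time and is no camera call.
- job.hand_in(): hands the job in; it is judged then, once.
Trained networks look in the newest picture that a camera, given by its name, has taken for a name from the list of things; names that differ only in an ending like _2 or _b are one class to them, and where a whole thing is asked for, a point or a joint stands for the part that bears it (a point fixed in the world has none). Each returns a list of dicts, best first, with "confidence" (0 to 1); they miss things now and then, are a little off and sometimes report something else, mostly with a low value. They report only what shows in the picture. A call takes as long as a camera call.
- nets.find_in(camera, name): "point" ([x, y, z] in m, in world coordinates, good to about 4 mm: the middle of the surface that is visible of it).
The state is a dict: "t": time; "joint_positions": joint angles; "dq": joint speeds; "joint_torque": joint torques, N m; "tcp_pos": TCP position; "orientation": TCP orientation; "contact_force": force on the tool from outside, world axes, zero at the start; "wrist_torque": the same for the moment, N m; "opening": finger opening in m; "grasp_force": force on a finger pad.
Only numpy, scipy, OpenCV 4.12 (cv2) and the standard library are available. Lean on these libraries where they do the work, as an engineer would, in place of code of your own. Each camera call takes 0.05 s, during which the arm holds its last target. There are 200 camera calls.

## Task

Close the six open flap lids of the curved sample tray: starting on the flat ledge at one end, run your fingertips lightly along the curve, just over the cups, so that the lids fold down flat one after another, in order from the ledge to the far end. Do not grip or lift anything: the tray stays where it stands, and the vials in its hollow and the other things on the worktop are left alone.

Things in the scene. Friction and masses are not known exactly. Their poses are not given: they have to be found in the camera images.
- tray: Loose curved tray, about 1.5 kg: six white square cups (31 mm along the row, 38 across) on a grey base plate (56 mm across, 10 high), 33.6 mm (0.28 rad) apart on an arc of 120 mm radius (row centre line), hollow side to the robot. Origin at the underside below the middle of the row; z up, +y along the row to the ledge, arc centre at x = -0.12 m, y = 0.
- ledge (a point): Centre of the flat top of the solid white block (50 mm along the row, 38 mm across, no lid) at the starting (+y) end of the tray, on the same arc 0.40 rad before the first cup. Its top is 43 mm above the worktop, level with the upper faces of the lids when they are shut.
- cup1 (a point): Centre of the upper face that lid 1 has when shut, 43 mm above the worktop; the point is fixed to the tray and does not move with the lid. Cup 1 is next to the ledge, cup 6 at the other end.
- cup2 (a point): The same for lid 2, counted from the ledge.
- cup3 (a point): The same for lid 3, counted from the ledge.
- cup4 (a point): The same for lid 4, counted from the ledge.
- cup5 (a point): The same for lid 5, counted from the ledge.
- cup6 (a point): The same for lid 6, counted from the ledge.
- lid1 (a joint): Angle (rad): 0 = shut, flat on its cup; 1.57 = upright; stop at 1.95, leaning back to the ledge. Flat dark grey flap 28 mm long (along the row), 34 wide, 2.5 thick, 10 g, hinged on the cup's side nearer the ledge, 14.5 mm from the cup's centre, at lid level: a push along the row away from the ledge folds it shut. No spring, slight hinge friction (0.006 N m): it stays where it is left.
- lid2 (a joint): The same for lid 2.
- lid3 (a joint): The same for lid 3.
- lid4 (a joint): The same for lid 4.
- lid5 (a joint): The same for lid 5.
- lid6 (a joint): The same for lid 6.
- vial_a: Glass vial with black screw cap, 27 mm across, 64 mm high, loose, standing in the hollow of the arc; leave alone. Origin at the centre of its underside.
- vial_b: Glass vial with white screw cap, 27 mm across, 64 mm high, loose, standing in the hollow of the arc; leave alone. Origin at the centre of its underside.
- vial_c: Glass vial with black screw cap, 27 mm across, 64 mm high, loose, standing in the hollow of the arc; leave alone. Origin at the centre of its underside.
- petri: Clear petri dish, 93 mm across, 15 mm high, loose, at the right of the tray; leave alone. Origin at the centre of its underside.
- timer: Flat white bench timer, 58 x 66 x 14 mm, loose, at the right; leave alone. Origin at the centre of its underside.

How it is judged:
On the way, in this order (a step that is already met when the one before it is completed fails the run):
1. lid 1 is folded shut (under 0.2 rad) (value of joint lid1 below 0.2 rad), for 0.04 s.
2. lid 2 is folded shut (under 0.2 rad) (value of joint lid2 below 0.2 rad), for 0.04 s.
3. lid 3 is folded shut (under 0.2 rad) (value of joint lid3 below 0.2 rad), for 0.04 s.
4. lid 4 is folded shut (under 0.2 rad) (value of joint lid4 below 0.2 rad), for 0.04 s.
5. lid 5 is folded shut (under 0.2 rad) (value of joint lid5 below 0.2 rad), for 0.04 s.
6. lid 6 is folded shut (under 0.2 rad) (value of joint lid6 below 0.2 rad), for 0.04 s.
At the end, for the whole second after the job is handed in: All six lids are shut (each under 0.2 rad, i.e. its free edge less than about 5.5 mm above its seat); the tray stands level and at rest, each end within 25 mm of where it was; the three vials, petri dish and timer are within 20 mm of where they were (value of joint each of lid1, lid2, lid3, lid4, lid5, lid6 below 0.2 rad and distance of each of cup1, cup6 from where it was at the start of the episode below 0.025 m and angle between tray's own z axis and vertical below 0.06 rad and distance of each of vial_a, vial_b, vial_c, petri, timer from where it was at the start of the episode below 0.02 m and linear speed of tray below 0.02 m/s); the robot touches nothing.
It fails at once if the tray is pushed more than 25 mm out of place, carried or turned away (distance of any of cup1, cup6 from where it was at the start of the episode above 0.025 m).
It fails at once if the tray is lifted or tipped (height (world z) of tray above 0.008 m or angle between tray's own z axis and vertical above 0.1 rad).
It fails at once if the tray or its lids are pressed with more than 30 N (contact force between the fingers and tray above 30 N).
It fails at once if a vial, the petri dish or the timer is shifted by more than 20 mm or lifted (distance of any of vial_a, vial_b, vial_c, petri, timer from where it was at the start of the episode above 0.02 m).
It fails at once if a vial is tipped (angle between any of vial_a, vial_b, vial_c's own z axis and vertical above 0.35 rad).
It also fails if it takes over 40 s, if anything falls off the work surface, if the arm or the gripper's body presses on something with over 40 N, if the wrist force passes 120 N, or if a joint passes its speed limit or range.

## Working session

There is one attempt and no reset: what is moved stays moved. The work goes in short steps, Python scripts to look and compute and a tool call to move; the robot and the scene stay as the last step left them, time stands still between calls to the robot, and variables do not carry over. Pictures are saved under pics/ and viewed, at most 10 in all, crops included, and the job is handed in when it is done.

Besides the shell and the picture viewer there is one more tool, called after "Call:" by a JSON object that holds its "method" and its "body", one argument or row to a line. move_arm: Moves the arm, as the interface text tells. Its arguments: {"type":"object","properties":{"targets":{"type":"array"},"force":{"type":"number"}},"required":["targets"]}

```bash
mkdir -p pics; python3 - <<'E'
from rig import sensors, imaging, job, nets
import cv2, numpy as np
s=sensors.observe();print({k:np.round(v,3) for k,v in s.items()})
for c in ["scene","side"]:
    im=imaging.camera(c); cv2.imwrite(f"pics/{c}1.png",im[:,:,::-1])
    k=imaging.get_calibration(c);print(c,np.round(k['position'],3))
    for n in ["tray","ledge","cup1","cup6","lid1","vial_a","petri","timer"]:
        for d in nets.find_in(c,n)[:7]: print(c,n,np.round(d['point'],3),round(d['confidence'],2))
E
```

```text
{'t': np.float64(0.0), 'joint_positions': array([-1.388,  0.327, -0.194,  1.052,  0.   ,  1.437]), 'dq': array([-0.002,  0.002,  0.001, -0.001,  0.001,  0.001]), 'joint_torque': array([ 3.0000e-03, -4.4339e+01,  2.6244e+01,  1.5000e-02, -0.0000e+00,
        0.0000e+00]), 'tcp_pos': array([ 0.171, -0.522,  0.23 ]), 'orientation': array([-3.101, -0.495,  0.   ]), 'contact_force': array([ 0.204,  0.056, -0.769]), 'wrist_torque': array([-0.027, -0.016,  0.006]), 'grasp_force': np.float64(0.0), 'opening': np.float64(0.085)}
scene [0.996 0.017 1.026]
scene tray [0.574 0.103 0.037] 0.61
scene tray [0.499 0.045 0.05 ] 0.58
scene ledge [0.576 0.102 0.034] 0.91
scene ledge [0.498 0.043 0.048] 0.36
scene cup1 [0.571 0.099 0.035] 0.87
scene cup6 [0.571 0.099 0.035] 0.87
scene lid1 [0.563 0.108 0.064] 0.57
scene lid1 [0.591 0.087 0.071] 0.45
scene vial_a [0.525 0.01  0.049] 0.58
scene vial_a [0.497 0.041 0.047] 0.54
scene vial_a [ 0.503 -0.024  0.049] 0.48
scene petri [ 0.425 -0.303  0.017] 0.76
scene petri [0.575 0.101 0.036] 0.2
scene timer [ 0.413 -0.454  0.014] 0.59
scene timer [ 0.503 -0.025  0.049] 0.32
scene timer [0.575 0.099 0.036] 0.16
side [-0.236  0.519  0.601]
side tray [0.579 0.062 0.04 ] 0.55
side tray [0.584 0.085 0.058] 0.45
side ledge [ 0.609 -0.002  0.061] 0.66
side ledge [0.583 0.064 0.03 ] 0.58
side cup1 [0.584 0.061 0.036] 0.85
side cup6 [0.584 0.061 0.036] 0.85
side lid1 [0.585 0.086 0.059] 0.57
side lid1 [0.582 0.066 0.034] 0.56
side lid1 [0.559 0.108 0.051] 0.5
side lid1 [0.603 0.058 0.055] 0.5
side lid1 [ 0.609 -0.002  0.057] 0.43
side vial_a [0.507 0.007 0.049] 0.71
side vial_a [0.612 0.025 0.054] 0.54
side vial_a [0.48  0.047 0.039] 0.52
side vial_a [ 0.484 -0.016  0.04 ] 0.49
side petri [0.58  0.064 0.034] 0.45
side timer [0.605 0.055 0.055] 0.49
```

```bash
python3 - <<'E'
import cv2
a=cv2.imread("pics/scene1.png");cv2.imwrite("pics/v1.png",cv2.resize(a,(800,600),interpolation=cv2.INTER_CUBIC))
a=cv2.imread("pics/side1.png");cv2.imwrite("pics/v2.png",cv2.resize(a,(800,600),interpolation=cv2.INTER_CUBIC))
E
```

```text
(no output)
```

View pics/v1.png

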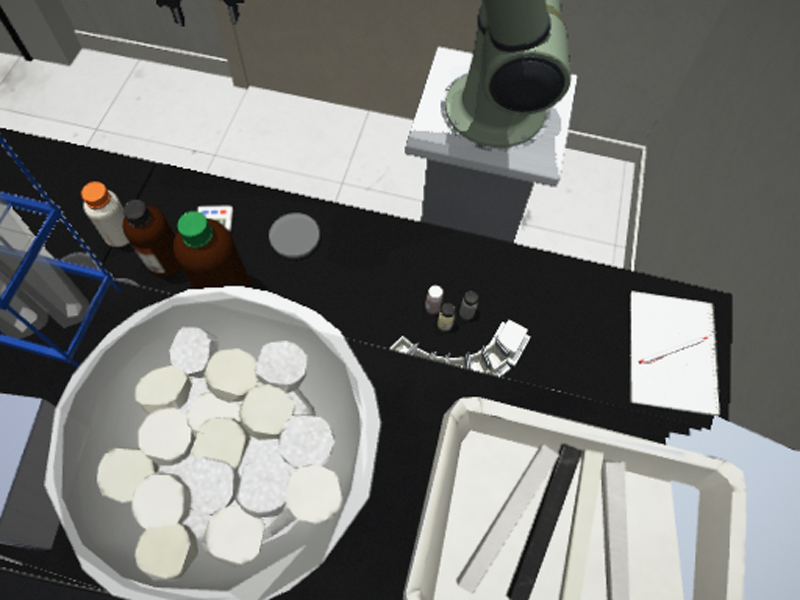

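View pics/v2.png

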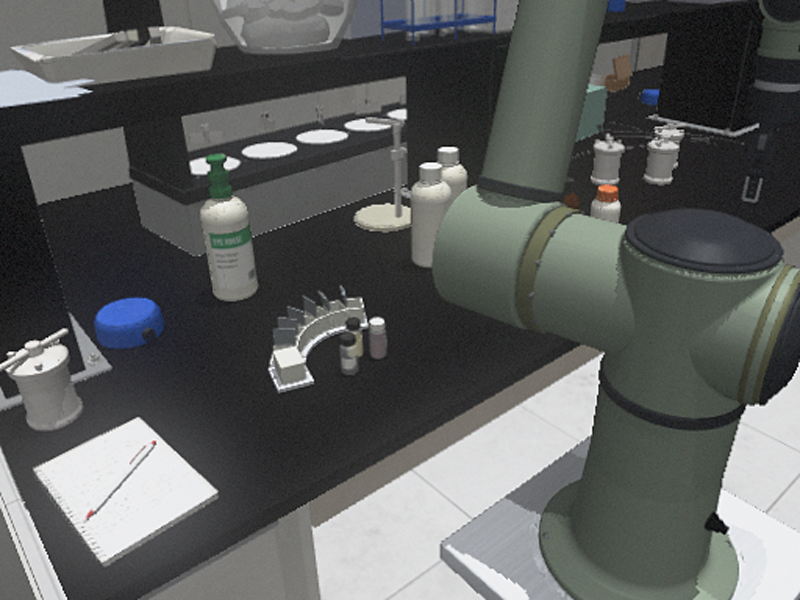

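The side view shows the tray with its ledge at about (290,365) and its far end at (362,318). The lids are upright, the vials stand in the hollow, and a shelf runs behind. The scene view has the ledge at (513,338), with the shelf edge hiding part of the tray. I'll place the ledge, the far cup, the vials and the shelf edge.

```bash
cat > h.py <<'E'
from rig import sensors, imaging, job, nets
import cv2, numpy as np
from scipy.spatial.transform import Rotation as R
def cam(c, s=None):
    k=imaging.get_calibration(c)
    if 'hand_eye' in k:
        T=np.eye(4);T[:3,:3]=R.from_rotvec(s['orientation']).as_matrix();T[:3,3]=s['tcp_pos'];T=T@k['hand_eye']
        return np.array(k['mtx']),np.array(k['D']),T[:3,3],T[:3,:3]
    r=np.array(k['rotation']); r=r if r.shape==(3,3) else R.from_rotvec(r).as_matrix()
    return np.array(k['mtx']),np.array(k['D']),np.array(k['position']),r
def ray(C,px):
    K,D,p,r=C; u=cv2.undistortPoints(np.array(px,float).reshape(-1,1,2),K,D).reshape(-1,2)
    return np.c_[u,np.ones(len(u))]@r.T
def hit(C,px,z):
    d=ray(C,px);return C[2]+d*((z-C[2][2])/d[:,2])[:,None]
def proj(C,P):
    K,D,p,r=C;return cv2.projectPoints(np.array(P,float).reshape(-1,1,3),cv2.Rodrigues(r.T)[0],-r.T@p,K,D)[0].reshape(-1,2)
E
python3 - <<'E'
from h import *
S=cam("side");C=cam("scene");f=.64
print('ledge side',hit(S,[[290*f,352*f]],.043)); print('ledge scene',hit(C,[[513*f,333*f]],.043))
print('base corners side',hit(S,[[278*f,390*f],[312*f,383*f],[368*f,326*f]],.0))
print('vials caps side',hit(S,[[349*f,339*f],[354*f,323*f],[378*f,322*f]],.064),'scene',hit(C,[[471*f,296*f],[447*f,310*f],[435*f,291*f]],.064))
a=ray(C,[[350*f,340*f],[640*f,405*f]]);b=ray(S,[[20*f,108*f],[400*f,52*f]])
n1=np.cross(*a);n2=np.cross(*b);d=np.cross(n1,n2)
for y in(-.3,0,.3):
    print(np.linalg.solve([n1,n2,[0,1,0]],[n1@C[2],n2@S[2],y]))
E
```

```text
ledge side [[0.5326064  0.11652926 0.043     ]]
ledge scene [[0.52768558 0.12266578 0.043     ]]
base corners side [[ 0.51433058  0.15362932  0.        ]
 [ 0.49565044  0.10510169  0.        ]
 [ 0.57270141 -0.06010202  0.        ]]
vials caps side [[ 0.47543813  0.04582887  0.064     ]
 [ 0.5083287   0.01258844  0.064     ]
 [ 0.48583481 -0.01748013  0.064     ]] scene [[ 0.48894821  0.03952017  0.064     ]
 [ 0.52526151  0.00592192  0.064     ]
 [ 0.49573445 -0.02153802  0.064     ]]
[ 0.76039095 -0.3         0.40915888]
[0.75383683 0.         0.41253991]
[0.74728271 0.3        0.41592093]
```

The ledge agrees at about (0.530,0.119). The shelf edge is at x≈0.755, z≈0.41, so there is clearance. Next I'll check the camera mount and go for the wrist view.

```bash
python3 - <<'E'
from h import *
k=imaging.get_calibration("wrist");print(np.round(k['hand_eye'],3),np.round(k['mtx']))
r=R.from_rotvec(sensors.observe()['orientation']).as_matrix();print(r.round(3))
E
```

```text
[[-0.    -0.949 -0.316  0.082]
 [ 1.     0.    -0.001 -0.001]
 [ 0.001 -0.316  0.949 -0.142]
 [ 0.     0.     0.     1.   ]] [[307.   0. 253.]
 [  0. 307. 194.]
 [  0.   0.   1.]]
[[ 0.95   0.312  0.   ]
 [ 0.312 -0.95   0.   ]
 [ 0.     0.    -1.   ]]
```

Call:
{"method": "move_arm", "body": {
  "targets": [
    [[495,-415,-20,0,255],[495,-415,-20,0,255],[495,-415,-20,0,255],[495,-415,-20,0,255],[495,-415,-20,0,255],[495,-415,-20,0,255],[495,-415,-20,0,255],[495,-415,-20,0,255],[495,-415,-20,0,255],[495,-415,-20,0,255],[495,-415,-20,0,255],[495,-415,-20,0,255],[495,-415,-20,0,255],[495,-415,-20,0,255],[495,-415,-20,0,255],[495,-415,-20,0,255],[495,-415,-20,0,255]]
  ],
  "force": 60
}}

```text
t: 2.6
tcp_pos: [0.5119, 0.0247, 0.2513]
orientation: [3.103, 0.492, -0.0]
contact_force: [0.1, 0.2, 0.9]
opening: 0.0001
grasp_force: 0.0
```

```bash
python3 - <<'E'
from h import *
s=sensors.observe();print({k:np.round(s[k],3) for k in('t','tcp_pos','orientation','opening','joint_positions')})
im=imaging.camera("wrist");np.save("w1.npy",s,allow_pickle=True);cv2.imwrite("pics/w1.png",im[:,:,::-1])
cv2.imwrite("pics/w1b.png",cv2.resize(im[:,:,::-1],(800,600),interpolation=cv2.INTER_CUBIC))
E
```

```text
{'t': np.float64(2.6), 'tcp_pos': array([0.512, 0.025, 0.251]), 'orientation': array([ 3.103,  0.492, -0.   ]), 'opening': np.float64(0.0), 'joint_positions': array([-0.096,  0.244, -0.254,  1.074, -0.   ,  2.731])}
```

View pics/w1b.png

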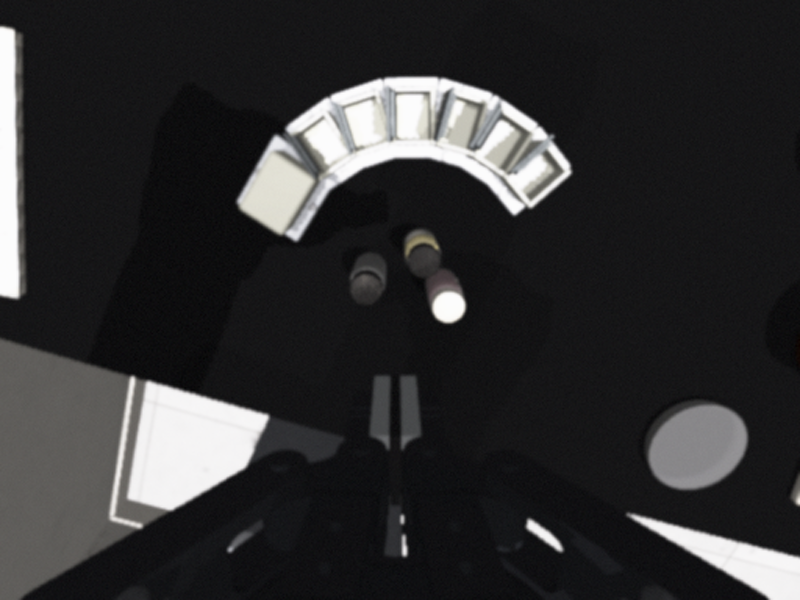

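The wrist view shows the ledge block at about (280,190), cup 1 at (322,145), cup 6 at (540,175), all lids upright, and the vials near (367,280), (423,255) and (447,300). I'll fit the tray model to the bright silhouette.

```bash
cat > fit.py <<'E'
from h import *
from scipy.optimize import minimize
s=np.load("w1.npy",allow_pickle=True).item();W=cam("wrist",s)
g=cv2.imread("pics/w1.png",0);m=(g>85).astype(np.uint8);m[150:]=0;m[:,:140]=0;m[:,400:]=0
def box(a,l,w,z0,z1):
    c,sn=np.cos(a),np.sin(a);er=np.array([c,sn,0]);et=np.array([-sn,c,0]);o=np.array([-.12,0,0])+.12*er
    return [o+er*i*w/2+et*j*l/2+[0,0,z] for i in(-1,1) for j in(-1,1) for z in(z0,z1)]
A=[.7,.42,.14,-.14,-.42,-.7]
parts=[box(a,.031,.038,.01,.0405) for a in A]+[box(1.1,.05,.038,.01,.043),box(1.1,.05,.056,0,.01)]+[box(a,.034,.056,0,.01) for a in np.arange(-.7,1.0,.14)]
def sil(p):
    im=np.zeros((384*4,512*4),np.uint8);r=R.from_euler('z',p[2]).as_matrix()
    for b in parts:
        P=proj(W,np.array(b)@r.T+[p[0],p[1],0])
        cv2.fillConvexPoly(im,cv2.convexHull(np.round(P*4+1.5).astype(np.int32)),1)
    return cv2.resize(im.astype(np.float32),(512,384),interpolation=cv2.INTER_AREA)
M=cv2.morphologyEx(m,cv2.MORPH_CLOSE,np.ones((7,7))).astype(np.float32)
f=lambda p:np.abs(sil(p)-M).sum()
if __name__=="__main__":
    best=min((minimize(f,[.6,.02,y],method='Nelder-Mead',options=dict(initial_simplex=[[.6,.02,y],[.62,.02,y],[.6,.04,y],[.6,.02,y+.15]])) for y in(-.3,0,.3)),key=lambda q:q.fun)
    p=best.x;print(p,best.fun,M.sum());np.save("tray.npy",p)
    o=cv2.imread("pics/w1.png");cs=cv2.findContours((sil(p)>.5).astype(np.uint8),0,1)[0];cv2.drawContours(o,cs,-1,(0,0,255),1)
    r=R.from_euler('z',p[2]).as_matrix()
    for a in [1.1]+A:
        P=r@[-.12+.12*np.cos(a),.12*np.sin(a),.043]+[p[0],p[1],0];print(a,P.round(4))
        cv2.circle(o,tuple(int(v) for v in proj(W,P)[0].round()),2,(0,255,0),-1)
    print('centre',(r@[-.12,0,0]+[p[0],p[1],0]).round(4))
    cv2.imwrite("pics/fit.png",cv2.resize(o[30:180,130:390],(780,450),interpolation=cv2.INTER_CUBIC))
E
python3 fit.py
```

```text
[0.61567889 0.02904141 0.18017671] 394.8125 11628.0
1.1 [0.532  0.1225 0.043 ]
0.7 [0.5741 0.1    0.043 ]
0.42 [0.5966 0.0753 0.043 ]
0.14 [0.6115 0.0453 0.043 ]
-0.14 [0.6175 0.0124 0.043 ]
-0.42 [ 0.6142 -0.021   0.043 ]
-0.7 [ 0.6018 -0.0521  0.043 ]
centre [0.4976 0.0075 0.    ]
```

View pics/fit.png

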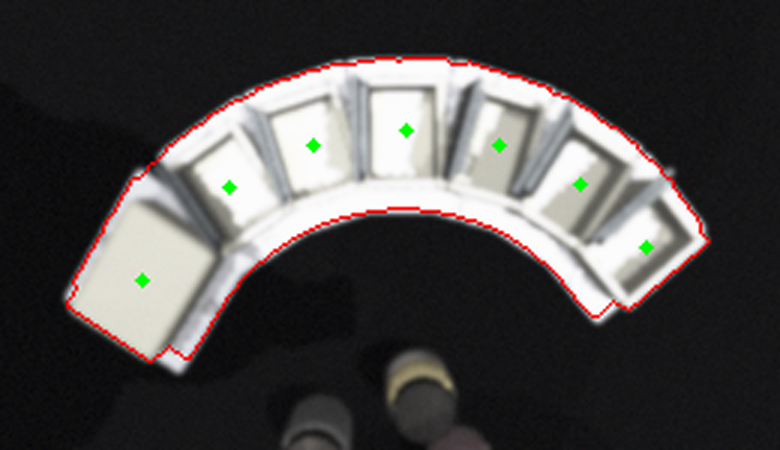

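The fit is tight: 3% residual, and the ledge is within 4 mm of the other two cameras. I'll plan the approach above the ledge with tool x radial there.

```bash
cat > plan.py <<'E'
from h import *
p=np.load("tray.npy");r=R.from_euler('z',p[2])
def pt(a,z): return r.apply([-.12+.12*np.cos(a),.12*np.sin(a),z])+[p[0],p[1],0]
def rows(wps):   # (angle, z, tool-x yaw)
    s=sensors.observe();Q=R.from_rotvec(s['orientation']).as_matrix();y0=np.arctan2(Q[1,0],Q[0,0])
    print('t',s['t'],s['tcp_pos'].round(4),'yaw',y0.round(3),'F',s['contact_force'].round(2),'j',s['joint_positions'].round(2))
    print([[*[float(v) for v in ((pt(a,z)-s['tcp_pos'])@Q*1e3).round(1)],float(round(y0-y,3)),255] for a,z,y in wps])
E
python3 -c "
from plan import *
rows([(1.11,.10,1.28),(1.11,.05,1.28)])"
```

```text
t 2.65 [0.512  0.0247 0.2514] yaw 0.315 F [ 0.06  0.74 -0.4 ] j [-0.1   0.24 -0.25  1.07 -0.    2.73]
[[48.4, -87.5, 151.4, -0.965, 255], [48.4, -87.5, 201.4, -0.965, 255]]
```

Call:
{"method": "move_arm", "body": {
  "targets": [
    [[48,-88,100,-0.15,255],[48,-88,151,-0.3,255],[48,-88,151,-0.45,255],[48,-88,151,-0.6,255],[48,-88,151,-0.75,255],[48,-88,151,-0.9,255],[48,-88,151,-0.965,255],[48,-88,165,-0.965,255],[48,-88,180,-0.965,255],[48,-88,190,-0.965,255],[48,-88,198,-0.965,255],[48,-88,201,-0.965,255],[48,-88,201,-0.965,255],[48,-88,201,-0.965,255]]
  ]
}}

```text
t: 4.05
tcp_pos: [0.531, 0.1245, 0.0507]
orientation: [2.518, 1.878, 0.001]
contact_force: [0.2, 0.3, 0.1]
opening: -0.0001
grasp_force: 0.0
```

```bash
python3 -c "
from plan import *
im=imaging.camera('wrist');cv2.imwrite('pics/w2.png',im[:,:,::-1])
cv2.imwrite('pics/w2b.png',cv2.resize(im[:,:,::-1],(640,480)))
yw=lambda a:max(a+p[2],.0)
rows([(1.11,.0455,1.28)]+[(a,.0455,yw(a)) for a in 1.11-np.cumsum(np.r_[.02,.03,[.045]*17])])"
```

```text
t 4.1 [0.5311 0.1245 0.0508] yaw 1.282 F [-0.17  0.37 -0.65] j [ 0.09  0.51 -0.43  0.63 -0.    1.95]
[[-1.7, 0.3, 5.3, 0.002, 255], [-1.7, 2.7, 5.3, 0.012, 255], [-1.8, 6.3, 5.3, 0.042, 255], [-2.1, 11.6, 5.3, 0.087, 255], [-2.7, 17.0, 5.3, 0.132, 255], [-3.5, 22.3, 5.3, 0.177, 255], [-4.6, 27.6, 5.3, 0.222, 255], [-5.9, 32.9, 5.3, 0.267, 255], [-7.4, 38.1, 5.3, 0.312, 255], [-9.2, 43.2, 5.3, 0.357, 255], [-11.2, 48.2, 5.3, 0.402, 255], [-13.4, 53.1, 5.3, 0.447, 255], [-15.9, 57.9, 5.3, 0.492, 255], [-18.5, 62.6, 5.3, 0.537, 255], [-21.4, 67.2, 5.3, 0.582, 255], [-24.5, 71.6, 5.3, 0.627, 255], [-27.7, 75.9, 5.3, 0.672, 255], [-31.2, 80.1, 5.3, 0.717, 255], [-34.8, 84.1, 5.3, 0.762, 255], [-38.6, 87.9, 5.3, 0.807, 255]]
```

View pics/w2b.png

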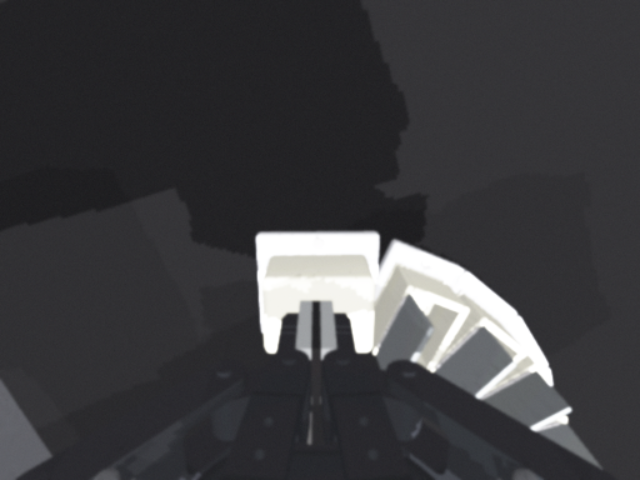

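The tip is centred on the ledge at (316,320) and lid 1 stands clear ahead of it. Starting the sweep.

Call:
{"method": "move_arm", "body": {
  "targets": [
    [[-1.7,0.3,5.5,0,255],[-1.7,2.7,5.5,0.01,255],[-1.8,6.3,5.5,0.04,255],[-2.1,11.6,5.5,0.09,255],[-2.7,17,5.5,0.13,255],[-3.5,22.3,5.5,0.18,255],[-4.6,27.6,5.5,0.22,255],[-5.9,32.9,5.5,0.27,255],[-7.4,38.1,5.5,0.31,255],[-9.2,43.2,5.5,0.36,255],[-11.2,48.2,5.5,0.4,255],[-13.4,53.1,5.5,0.45,255],[-15.9,57.9,5.5,0.49,255],[-18.5,62.6,5.5,0.54,255]]
  ]
}}

```text
t: 5.5
tcp_pos: [0.5853, 0.0892, 0.0447]
orientation: [-2.928, -1.134, 0.0]
contact_force: [-1.6, 1.9, 0.9]
opening: 0.0002
grasp_force: 0.9
```

```bash
python3 -c "
from plan import *
im=imaging.camera('side');cv2.imwrite('pics/s2b.png',cv2.resize(im[150:270,140:280,::-1],(700,600),interpolation=cv2.INTER_CUBIC))
yw=lambda a:max(a+p[2],.0)
rows([(a,.0452,yw(a)) for a in .565-np.cumsum([.045]*20)])"
```

```text
t 5.55 [0.5861 0.0884 0.0448] yaw 0.737 F [ 0.4  -0.2   0.26] j [ 0.03  0.58 -0.31  0.68  0.    2.43]
[[-0.0, 4.8, -0.4, 0.037, 255], [-0.3, 10.2, -0.4, 0.082, 255], [-0.9, 15.6, -0.4, 0.127, 255], [-1.7, 20.9, -0.4, 0.172, 255], [-2.7, 26.2, -0.4, 0.217, 255], [-4.0, 31.5, -0.4, 0.262, 255], [-5.5, 36.7, -0.4, 0.307, 255], [-7.3, 41.8, -0.4, 0.352, 255], [-9.2, 46.8, -0.4, 0.397, 255], [-11.4, 51.7, -0.4, 0.442, 255], [-13.9, 56.6, -0.4, 0.487, 255], [-16.5, 61.3, -0.4, 0.532, 255], [-19.3, 65.9, -0.4, 0.577, 255], [-22.4, 70.3, -0.4, 0.622, 255], [-25.6, 74.6, -0.4, 0.667, 255], [-29.1, 78.8, -0.4, 0.712, 255], [-32.7, 82.8, -0.4, 0.737, 255], [-36.5, 86.7, -0.4, 0.737, 255], [-40.4, 90.3, -0.4, 0.737, 255], [-44.6, 93.8, -0.4, 0.737, 255]]
```

View pics/s2b.png

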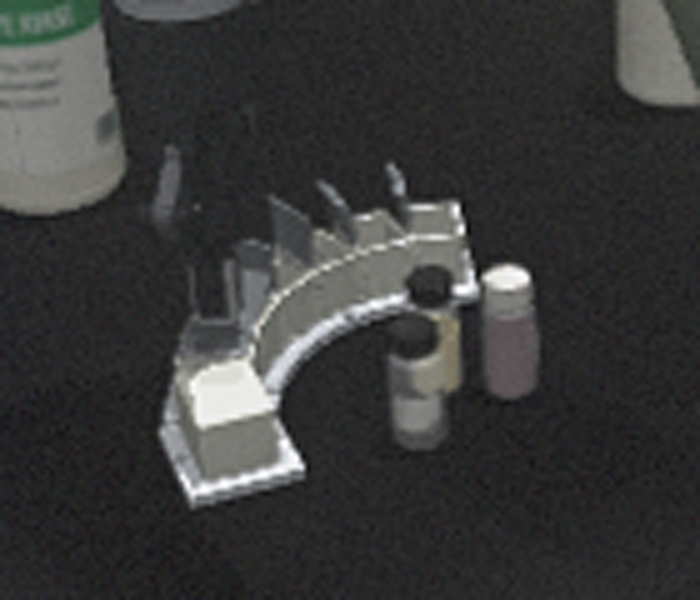

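Lid 1 lies flat beside the ledge at (215,345), lid 2 is being folded, and the force is light. I'll continue the same way.

Call:
{"method": "move_arm", "body": {
  "targets": [
    [[0,4.8,0,0.04,255],[-0.3,10.2,0,0.08,255],[-0.9,15.6,0,0.13,255],[-1.7,20.9,0,0.17,255],[-2.7,26.2,0,0.22,255],[-4,31.5,0,0.26,255],[-5.5,36.7,0,0.31,255],[-7.3,41.8,0,0.35,255],[-9.2,46.8,0,0.4,255],[-11.4,51.7,0,0.44,255],[-13.9,56.6,0,0.49,255],[-16.5,61.3,0,0.53,255],[-19.3,65.9,0,0.55,255],[-22.4,70.3,0,0.57,255],[-25.6,74.6,0,0.58,255]]
  ]
}}

```text
t: 7.05
tcp_pos: [0.6174, 0.0165, 0.0451]
orientation: [-3.131, -0.253, -0.001]
contact_force: [-0.0, 1.9, 2.5]
opening: 0.0
grasp_force: 1.3
```

```bash
python3 -c "
from plan import *
im=imaging.camera('side');cv2.imwrite('pics/s3b.png',cv2.resize(im[150:270,140:280,::-1],(700,600),interpolation=cv2.INTER_CUBIC))
s=sensors.observe();y=R.from_rotvec(s['orientation']).as_matrix()[:,0];y=np.arctan2(y[1],y[0])
rows([(a,.0452,y) for a in -.11-np.cumsum([.045]*19)])"
```

```text
t 7.1 [0.6175 0.0153 0.0451] yaw 0.16 F [-0.    0.8   0.86] j [-0.09  0.62 -0.23  0.72 -0.    2.89]
[[-0.7, 4.7, -0.1, 0.0, 255], [-1.5, 10.1, -0.1, 0.0, 255], [-2.6, 15.3, -0.1, 0.0, 255], [-3.9, 20.6, -0.1, 0.0, 255], [-5.5, 25.7, -0.1, 0.0, 255], [-7.3, 30.8, -0.1, 0.0, 255], [-9.3, 35.8, -0.1, 0.0, 255], [-11.5, 40.8, -0.1, 0.0, 255], [-14.0, 45.6, -0.1, 0.0, 255], [-16.7, 50.3, -0.1, 0.0, 255], [-19.5, 54.8, -0.1, 0.0, 255], [-22.6, 59.3, -0.1, 0.0, 255], [-25.9, 63.5, -0.0, 0.0, 255], [-29.4, 67.7, -0.0, 0.0, 255], [-33.0, 71.7, -0.0, 0.0, 255], [-36.8, 75.5, -0.0, 0.0, 255], [-40.8, 79.1, -0.0, 0.0, 255], [-45.0, 82.6, -0.0, 0.0, 255], [-49.3, 85.8, -0.0, 0.0, 255]]
```

View pics/s3b.png

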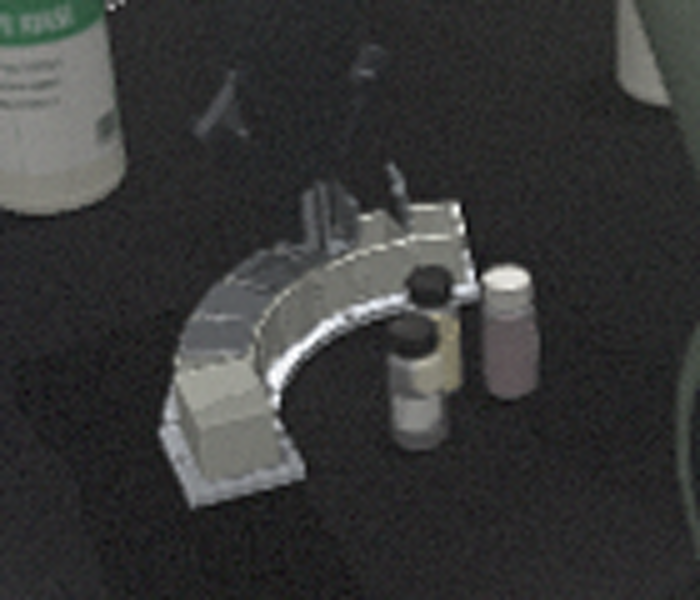

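Lids 1–3 are flat, lid 4 is in progress, and the tray and vials haven't moved. On to the end of the row.

Call:
{"method": "move_arm", "body": {
  "targets": [
    [[-0.7,4.7,0,0.01,255],[-1.5,10.1,0,0.02,255],[-2.6,15.3,0,0.03,255],[-3.9,20.6,0,0.04,255],[-5.5,25.7,0,0.05,255],[-7.3,30.8,0,0.06,255],[-9.3,35.8,0,0.08,255],[-11.5,40.8,0,0.1,255],[-14,45.6,0,0.1,255],[-16.7,50.3,0,0.1,255],[-19.5,54.8,0,0.1,255],[-22.6,59.3,0,0.1,255],[-25.9,63.5,0,0.1,255],[-29.4,67.7,0,0.1,255],[-33,71.7,0,0.1,255],[-36.8,75.5,0,0.1,255],[-40.8,79.1,0,0.1,255],[-45,82.6,0,0.1,255],[-46,84,0,0.1,255],[-46,84,-10,0.1,255]]
  ]
}}

```text
t: 9.1
tcp_pos: [0.5837, -0.0737, 0.054]
orientation: [-3.139, -0.096, 0.004]
contact_force: [0.0, -0.2, -0.2]
opening: 0.0002
grasp_force: 0.0
```

Call:
{"method": "move_arm", "body": {
  "targets": [
    [[0,0,-40,0,255],[0,0,-80,0,255],[0,30,-120,0,255],[0,30,-150,0,255],[0,30,-150,0,255]]
  ]
}}

```text
t: 9.6
tcp_pos: [0.5901, -0.105, 0.2109]
orientation: [3.137, 0.096, 0.015]
contact_force: [0.6, -0.0, -0.3]
opening: 0.0001
grasp_force: 0.0
```

```bash
python3 -c "
from plan import *
im=imaging.camera('side');cv2.imwrite('pics/s4b.png',cv2.resize(im[150:270,140:280,::-1],(700,600),interpolation=cv2.INTER_CUBIC))
s=sensors.observe();print(s['t'],s['tcp_pos'].round(3),s['contact_force'].round(1))"
```

```text
9.65 [ 0.589 -0.104  0.208] [-0.   1.3 -0.4]
```

View pics/s4b.png

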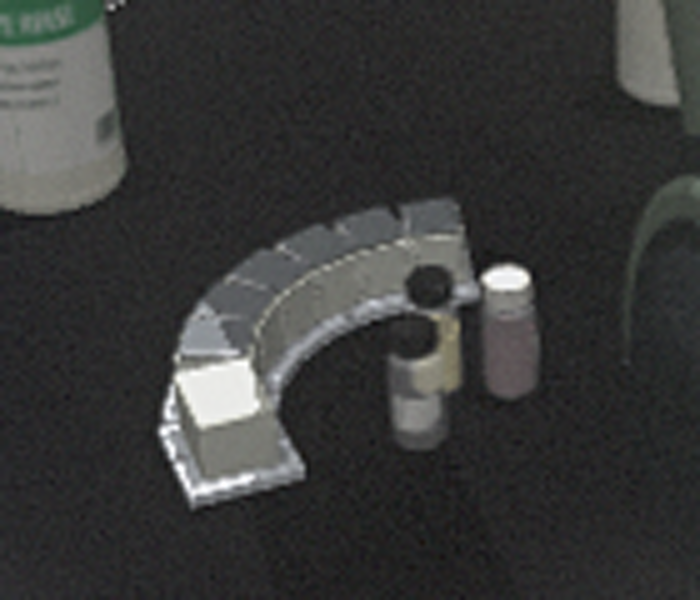

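All six lids lie flat, from (210,335) to (435,215), with the tray and vials where they were and the arm clear.

```bash
python3 -c "
from rig import job;print(job.hand_in())"
```

```text
the job is handed in; nothing more can be done
None
```

I folded all six lids shut in order from the ledge and handed the job in at about 9.7 s. The last picture showed every lid flat, the tray and vials where they were and the arm clear; I got no verdict back.

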